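# Rock a tea tube out of its fitted box and stand it in the cup

## Task

Get out the tea tube with the ball-shaped stopper: it lies flush in its pocket, so press its round end down into the well below it until the tube rocks up and stays, stopper end raised, by itself. Then take it by the raised end and stand it, stopper up, in the patterned cup. Leave the other two tubes lying in their pockets, the cup upright, and the mug, timer and sugar jar where they are.

Things in the scene. Friction and masses are not known exactly. Their poses are not given: they have to be found in the camera images.
- tube_box: Open-topped light wooden box, 188 long x 149 wide x 67 high mm, fixed to the worktop, with three parallel pockets for tubes. Origin: centre of its underside; +x along the pockets towards the stopper ends, z up. Pockets: x from -86 to +86 mm, 39 wide, centred at y = -47, 0 and +47 mm, 8 mm walls. Walls are as high as the lying tubes' tops (67 mm), but only 61 mm from x = -81 to -38.
- ledge_edge (a point): Middle of the ledge's edge, at box x = -17.5 mm, height 33 mm, in the centre pocket (same in all). From it to the +x end the tube lies on the ledge, its centre of mass about 4 mm past the edge. Press the round end about 15 mm down and it passes its balance point, rocks over this edge and stays at about 30 degrees, the metal near the stopper standing clear above the walls.
- well_floor (a point): Centre of the floor of the centre pocket's deep finger well, 6 mm above the worktop. The well runs from the ledge's edge to the -x end of each pocket, under the tube's round end.
- ball_tube: The tube wanted: closed, plain metal, 34 mm diameter, round-bottomed, 167 mm long with its ball-shaped dark wooden stopper (30 mm ball), about 0.12 kg, in any of the three pockets. Origin on its axis, 82 mm from the tip of the round end; +x along the axis towards the stopper. The metal ends at x = +56 mm; centre of mass at x = -12 mm.
- ball_tube_end (a point): Tip of the round end of the wanted tube, on its axis.
- ball_tube_stopper (a point): Point on the axis of the wanted tube at the foot of its stopper, 140 mm from the tip of the round end.
- flat_tube_1: Another metal tube of the same size (34 mm diameter) with a flat disc-shaped dark wooden stopper (33 mm disc, 8 mm thick), 148 mm long in all, lying in another pocket. Origin and axes as for the ball tube.
- flat_tube_1_stopper (a point): Foot of the stopper of flat_tube_1, on its axis.
- flat_tube_2: The second tube with a flat disc-shaped stopper, like flat_tube_1.
- flat_tube_2_stopper (a point): Foot of the stopper of flat_tube_2, on its axis.
- cup: White ceramic tumbler with a dark streaked print, no handle, 77 mm diameter at the rim, 100 mm high, inside about 62 mm wide, loose, 0.28 kg. Origin: centre of the underside, z up.
- cup_floor (a point): Centre of the cup's inner floor, 10 mm above its underside.
- mug: Cream mug with a handle, 93 x 132 x 102 mm, loose bystander. Origin: under its middle.
- timer: White and black round kitchen timer, 62 mm wide, 54 high, loose bystander. Origin: centre of the underside.
- sugar_jar: White sugar jar with a wooden lid, 74 mm wide, 85 high, loose bystander. Origin: centre of the underside.
Things that resemble listed ones, but are neither listed nor needed, are in the scene too. Leave any red look-alike of the cup alone.

How it is judged:
By the outcome, as a careful person would: the job done as asked, in the order asked, and still so for the second after the job is handed in, with the robot touching nothing.
It also fails if it takes over 48 s, if anything falls off the work surface, if the arm or the gripper's body presses on something with over 40 N, if the wrist force passes 120 N, or if a joint passes its speed limit or range.

## Robot

A 6-joint arm with a two-finger parallel gripper is mounted at the origin on a cart in front of the work surface, level with it; the furniture and walls round the work are solid. World frame = base frame: x ahead of the robot, y to its left, z up, the work surface at z = 0. Lengths are in m, angles in rad, forces in N, time in s.
With the tool pointing down it reaches from about 0.35 to 0.85 m from the base axis. Payload 8.1 kg.
Tool frame: the origin (TCP) lies midway between the tips of the shut fingers; the grasp point (between the pads) lies 19 mm behind it; z points along the fingers, y is the direction in which the jaws open and shut (so a half turn about z gives the same grasp; the last joint's range is limited). The gripper opens to 93 mm and grips with 3 to 60 N. Pads are 15 mm wide; open, the fingers measure 128 mm over their backs; the gripper's body (75 mm by 188 mm) begins 65 mm behind the grasp point.
Start: joints at [-1.226, 0.13, 1.488, -0, 1.523, -0.085], TCP at [0.25, -0.545, 0.219] pointing down, gripper open.
Joint ranges: [-2.96, 2.96], [-0.89, 2.26], [0.02, 2.5], [-1.34, 4.48], [0, 2.73], [-2.66, 2.66]. Speed limits (rad/s): [2.39, 2.39, 2.79, 3.14, 3.14, 3.14].

## Interface

Orientations are given as a rotation vector (axis times angle).
In Python, from plant import robot, optics, ticket gives the robot as it stands.
- The arm moves only by the tool send_rows, never from a script. Its argument "targets" is a list of rows, each a list of 3 entries, a list of its own where there are three numbers: the opening, from -1 (shut) to 1 (fully open), then the shift along the tool's x, y, z in mm, then the turn about the tool's z in rad. A call has 1 to 12 rows; each row shifts and turns the commanded pose from where the row before left it, along the tool's axes as they then stand; what a row does not reach is not made up. A row lasts 1/10 s, in which the tool goes at most 50 mm and 8.59 degrees, less where a joint would pass 70% of its speed; a pose out of reach is approached as far as the arm can. A call with a gripper value outside its range is refused whole. The fingers move at their own pace and stop on an object; "newtons" is the grip in N (left out, the last holds). Time passes only in rows, so rows that do not move let the fingers close. It gives the time, the measured TCP pose, the force and the opening at its end, in the units of the state.
- robot.read_state(): the state, without advancing time (a new reading comes with each control period).
- optics.read_camera(name): name is "scene" or "top"; returns a dict with "color" (480x640x3 uint8, red, green, blue), "K" (3x3 intrinsics, pixels), "k1" (the pictures are not rectified: a ray, as slopes to the right and down, at radius r is drawn at 1 + k1 r^2 times it, then the intrinsics apply), "position" and "orientation" of the camera in the world. Camera axes: x right, y up, looking along -z (the intrinsics and any distortion apply to the point x, -y, -z); pixel columns grow to the right and rows downward; lengths in m; the calibration is good to about 2 mm. A picture is of the moment at which its call begins. There is no depth.
- ticket.close_job(): hands the job in, once; it reports no verdict.
Trained networks look in the newest picture that a camera, given by its name, has taken for a name from the list of things; names that differ only in an ending like _2 or _b are one class to them, and where a whole thing is asked for, a point or a joint stands for the part that bears it (a point fixed in the world has none). Each returns a list of dicts, best first, with "confidence" (0 to 1); they miss things now and then, are a little off and sometimes report something else, mostly with a low value. They report only what shows in the picture. A call takes as long as a camera call. They do not tell look-alikes from the thing itself.
- optics.cut_out(camera, name): "region" (480x640 bool, what is visible of it) and "point" ([column, row] in pixels, amid what is visible of it).
The state is a dict: "t": time; "q": joint angles; "dq": joint speeds; "joint_torque": joint torques, N m; "tool_pos": TCP position; "orientation": TCP orientation; "force": force on the tool from outside, world axes, zero at the start; "wrist_torque": the same for the moment, N m; "opening": finger opening in m.
Only numpy, scipy, OpenCV 4.12 (cv2) and the standard library are available. Lean on these libraries where they do the work, as an engineer would, in place of code of your own. Each camera call takes 0.05 s, during which the arm holds its last target.

## Working session

There is one attempt and no reset: what is moved stays moved. The work goes in short steps, Python scripts to look and compute and a tool call to move; the robot and the scene stay as the last step left them, time stands still between calls to the robot, and variables do not carry over. Pictures are saved under pics/ and viewed, and the job is handed in when it is done.

Besides the shell and the picture viewer there is one more tool, called after ">>>" as name(argument=value, ...) on one line, values as JSON. send_rows: Moves the arm, as the interface text tells. Its arguments: {"type":"object","properties":{"targets":{"type":"array","items":{"type":"array"}},"newtons":{"type":"number"}},"required":["targets"]}

```bash
ls; mkdir -p pics
python3 - <<'E'
from plant import robot, optics, ticket
import cv2
for n in("scene","top"):
    d=optics.read_camera(n); cv2.imwrite(f"pics/{n}0.png",d["color"][:,:,::-1]); print(n,d["K"],d["k1"],d["position"],d["orientation"])
    for o in("tube_box","ball_tube","ball_tube_end","ball_tube_stopper","flat_tube_1_stopper","cup","cup_floor","mug","timer","sugar_jar","ledge_edge","well_floor"):
        try: print(o,[(round(r["confidence"],2),[round(float(v)) for v in r["point"]],int(r["region"].sum())) for r in optics.cut_out(n,o)])
        except Exception as e: print(o,e)
print(robot.read_state())
E
```

```text
pics
scene [[456.6958918    0.         320.37724301]
 [  0.         456.6958918  240.23733743]
 [  0.           0.           1.        ]] -0.08365228029554346 [-0.07564846  0.72436001  0.50779205] [ 0.44653194 -1.43066961 -2.21211074]
tube_box [(0.79, [218, 329], 6325)]
ball_tube [(0.66, [239, 295], 601), (0.43, [230, 310], 662), (0.29, [218, 325], 767)]
ball_tube_end [(0.81, [237, 294], 599)]
ball_tube_stopper [(0.93, [234, 297], 574)]
flat_tube_1_stopper [(0.73, [228, 311], 581)]
cup [(0.91, [348, 234], 1296), (0.3, [228, 308], 674)]
cup_floor [(0.85, [348, 236], 1285)]
mug [(0.85, [340, 200], 774)]
timer [(0.65, [264, 262], 560)]
sugar_jar [(0.62, [386, 219], 760)]
ledge_edge [(0.8, [219, 335], 5961)]
well_floor [(0.55, [220, 337], 5669)]
top [[483.57842845   0.         316.16180523]
 [  0.         483.57842845 244.76408061]
 [  0.           0.           1.        ]] 0.043954130299158824 [ 0.22854523 -0.11468631  1.52016744] [ 0.12635803 -0.13910784 -1.59265413]
tube_box [(0.59, [204, 246], 1906), (0.18, [396, 212], 856)]
ball_tube [(0.85, [211, 244], 541), (0.67, [184, 260], 581)
[... 500 characters left out ...]
 [204, 248], 1770), (0.56, [212, 244], 566)]
{'t': 1.3, 'q': array([-1.22639299e+00,  1.30390442e-01,  1.48819383e+00, -1.89222310e-05,
        1.52296632e+00, -8.54228959e-02]), 'dq': array([ 0.00169623,  0.00173241, -0.0009336 ,  0.00022637,  0.00155488,
       -0.00060733]), 'joint_torque': array([ 8.08780969e-04, -5.59756100e+01, -4.92050886e+01,  7.69001828e-02,
        2.29349476e-02, -6.07889956e-05]), 'tool_pos': array([ 0.25003586, -0.54544136,  0.21864432]), 'orientation': array([ 3.06927665e+00,  6.69976019e-01, -2.09091990e-05]), 'force': array([-0.05414267,  1.62064442,  0.5386418 ]), 'wrist_torque': array([ 0.02285172, -0.03002674,  0.02146811]), 'opening': 0.09305870385128501}
```

View pics/scene0.png

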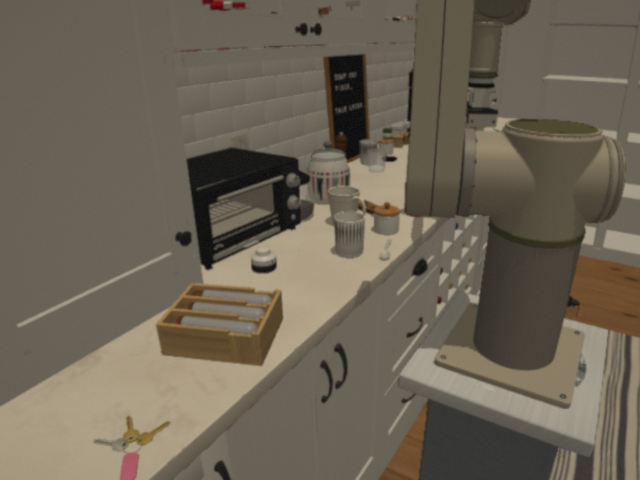

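View pics/top0.png

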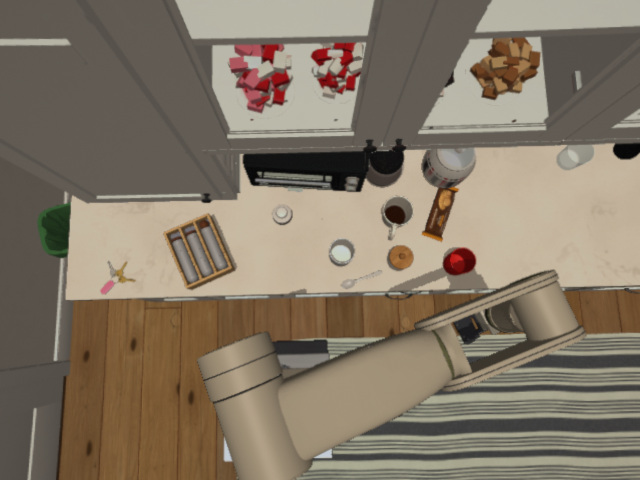

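Run:
```python
import cv2
a=cv2.imread("pics/scene0.png")[255:400,140:320]; cv2.imwrite("pics/c1.png",cv2.resize(a,None,fx=4.4,fy=4.1,interpolation=cv2.INTER_CUBIC)) 
a=cv2.imread("pics/top0.png")[200:310,150:300]; cv2.imwrite("pics/c2.png",cv2.resize(a,None,fx=5,fy=5,interpolation=cv2.INTER_CUBIC))
a=cv2.imread("pics/top0.png")[180:300,300:480]; cv2.imwrite("pics/c3.png",cv2.resize(a,None,fx=4.4,fy=4.4,interpolation=cv2.INTER_CUBIC))
```

```text
(no output)
```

View pics/c1.png

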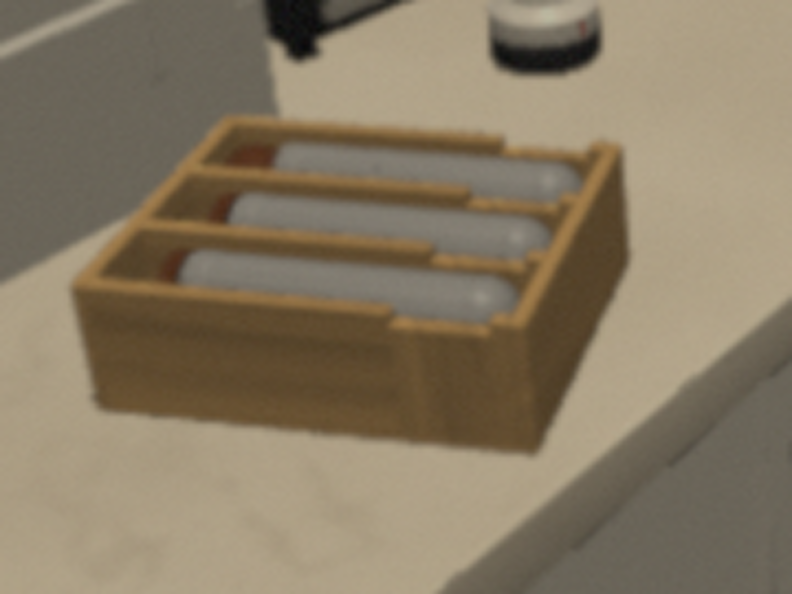

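View pics/c2.png

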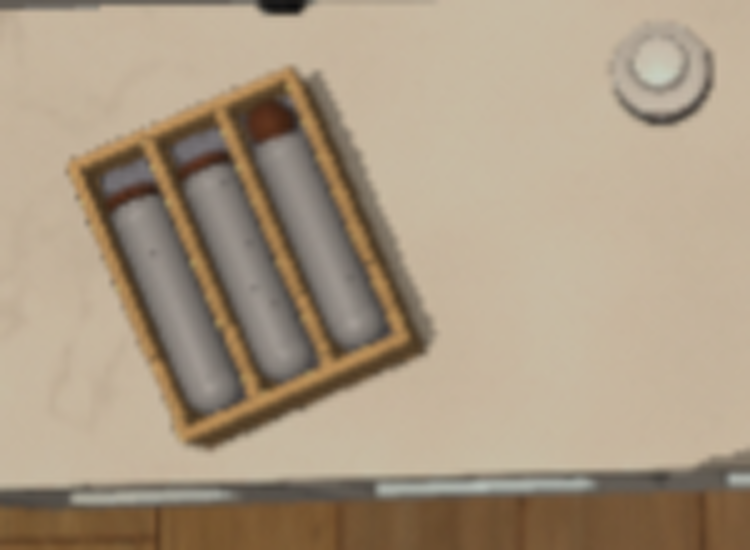

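View pics/c3.png

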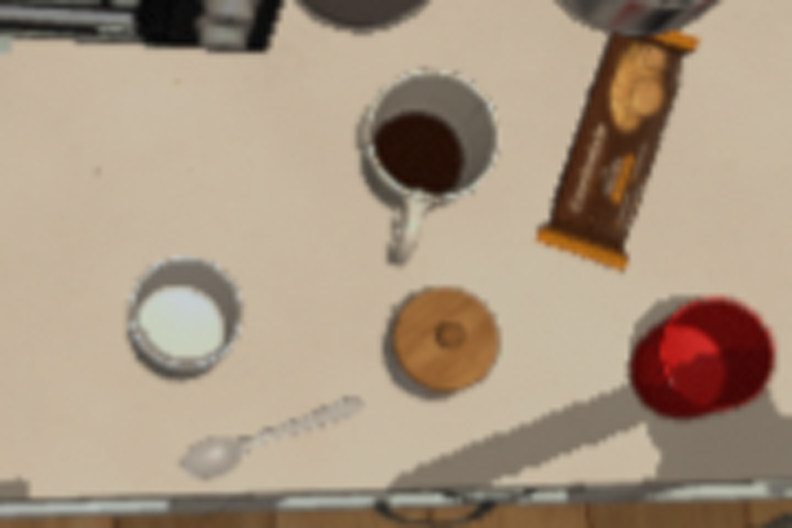

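Candidates: ball tube, in the pocket nearest the timer (stopper at top-view pixel 204,223; round end 221,267). The flat-disc tubes have stoppers at (176,239) and (191,232). The streaked cup is at (341,253). The red look-alike is at (459,261), and the mug is at (396,212). The crop confirms a ball stopper in the timer-side pocket.

```bash
cat > h.py <<'E'
import numpy as np, cv2
from scipy.spatial.transform import Rotation as R
from scipy.optimize import least_squares
C={"scene":(456.6958918,320.37724301,240.23733743,-0.08365228029554346,[-0.07564846,0.72436001,0.50779205],[0.44653194,-1.43066961,-2.21211074]),
"top":(483.57842845,316.16180523,244.76408061,0.043954130299158824,[0.22854523,-0.11468631,1.52016744],[0.12635803,-0.13910784,-1.59265413])}
def proj(n,P):
    f,cx,cy,k,p,o=C[n]; c=R.from_rotvec(o).inv().apply(np.atleast_2d(P)-p)
    s=np.c_[c[:,0]/-c[:,2],-c[:,1]/-c[:,2]]; s=s*(1+k*(s**2).sum(1,keepdims=True)); return s*f+[cx,cy]
def ray(n,uv,z):
    f,cx,cy,k,p,o=C[n]; d=(np.array(uv,float)-[cx,cy])/f; s=d.copy()
    for _ in range(20): s=d/(1+k*(s@s))
    v=R.from_rotvec(o).apply([s[0],-s[1],-1]); return p+v*(z-p[2])/v[2]
def box2w(b,P):  # b=x,y,yaw
    P=np.atleast_2d(P); return R.from_euler('z',b[2]).apply(P)+[b[0],b[1],0]
E
python3 - <<'E'
from h import *
L,W,H=.094,.0745,.067
tc=np.array([(68,163),(293,68),(410,338),(185,433)])/5+[150,200]   # crop approx
w=[ray("top",t,H) for t in tc]; print(np.round(w,4))
for i in range(4): print(np.linalg.norm(w[i]-w[i-1]))
# model corners: stopper end +x. in image
x=(w[0]+w[1])/2-(w[2]+w[3])/2; yaw=np.arctan2(x[1],x[0]); c=np.mean(w,0); print(c,yaw)
# y sign: timer side
y=np.array([-np.sin(yaw),np.cos(yaw),0]); print("y of w1",(w[1]-c)@y)
s=np.sign((w[0]-c)@y)
M=np.array([[L,s*W,H],[L,-s*W,H],[-L,-s*W,H],[-L,s*W,H]])
# scene crop corners scale 4.4,4.1 off 140,255 : from model which ones
sc=np.array([(228,118),(620,148),(520,322),(75,288)])/[4.4,4.1]+[140,255]
print(np.round(sc,1)); print(np.round(proj("scene",box2w([c[0],c[1],yaw],M)),1))
E
```

```text
[[0.5248 0.3332 0.067 ]
 [0.5809 0.1978 0.067 ]
 [0.4121 0.1259 0.067 ]
 [0.3585 0.2596 0.067 ]]
0.18190753107024693
0.14654943220175393
0.18353006213701345
0.14402026806974783
[0.46909476 0.22913589 0.067     ] 0.4098790867304722
y of w1 -0.07326405219003494
[[191.8 283.8]
 [280.9 291.1]
 [258.2 333.5]
 [157.  325.2]]
[[156.1 323.2]
 [191.5 281.7]
 [282.1 288.1]
 [260.5 332.9]]
```

```bash
cat > fit.py <<'E'
from h import *
L,W,H=.094,.0745,.067
tc=np.array([(68,163),(293,68),(410,338),(185,433)])/5+[150,200]
sc=np.array([(75,288),(228,118),(620,148),(520,322)])/[4.4,4.1]+[140,255]
M=np.array([[L,W,H],[L,-W,H],[-L,-W,H],[-L,W,H]])
f=lambda b:np.r_[(proj("top",box2w(b,M))-tc).ravel(),(proj("scene",box2w(b,M))-sc).ravel()]
r=least_squares(f,[.469,.229,.41],loss='soft_l1'); b=r.x
E
python3 - <<'E'
from fit import *
print(b,np.round(f(b),1))
from plant import optics
t=cv2.imread("pics/top0.png"); s=cv2.imread("pics/scene0.png")
masks={}
def hull(n,c,r0,r1,h):
    a=np.linspace(0,2*np.pi,48)
    P=np.r_[np.c_[c[0]+r0*np.cos(a),c[1]+r0*np.sin(a),0*a],np.c_[c[0]+r1*np.cos(a),c[1]+r1*np.sin(a),0*a+h]]
    m=np.zeros((480*4,640*4),np.uint8); cv2.fillConvexPoly(m,np.int32(cv2.convexHull(np.float32(proj(n,P)*4+1.5))),1)
    return cv2.resize(m.astype(np.float32),(640,480),interpolation=cv2.INTER_AREA)
from scipy.optimize import minimize
for o,r0,r1,h,c0 in(("cup",.033,.0385,.1,None),("timer",.031,.031,.054,None),("sugar_jar",.037,.037,.085,None)):
    ms={}
    for n in("top","scene"):
        d=optics.read_camera(n); q=optics.cut_out(n,o)
        for k in q:
            p=k["point"]
            if o=="cup" and p[0]>430: continue
            ms[n]=k["region"].astype(np.float32); break
    res={}
    ys,xs=np.nonzero(ms["top"]); c0=ray("top",(xs.mean(),ys.mean()),h*.8)[:2]
    for which in(("top",),("scene",),("top","scene")):
        g=lambda c:sum(np.abs(hull(n,c,r0,r1,h)-ms[n]).sum() for n in which)
        q=minimize(g,c0,method='Nelder-Mead',options=dict(initial_simplex=[c0,c0+[.01,0],c0+[0,.01]],xatol=2e-4)); print(o,which,np.round(q.x,4),q.fun,[int(ms[n].sum()) for n in which])
# overlay
E
```

```text
[0.46851298 0.23095301 0.40126873] [-1.  -0.3 -0.4 -1.   0.1  0.3 -1.1  1.9 -1.7 -1.8 -0.3 -1.8  1.1 -2.3
  1.4  0.2]
cup ('top',) [ 0.4505 -0.2058] 30.625 [583]
cup ('scene',) [ 0.4494 -0.2035] 69.5625 [1313]
cup ('top', 'scene') [ 0.4508 -0.2054] 106.4375 [583, 1313]
timer ('top',) [ 0.5808 -0.0254] 67.5 [313]
timer ('scene',) [ 0.5855 -0.0249] 202.0 [560]
timer ('top', 'scene') [ 0.5847 -0.0239] 270.375 [313, 560]
sugar_jar ('top',) [ 0.4314 -0.3836] 87.4375 [522]
sugar_jar ('scene',) [ 0.433  -0.3894] 206.375 [734]
sugar_jar ('top', 'scene') [ 0.4323 -0.3864] 302.0625 [522, 734]
```

Run:
```python
from fit import *
def draw(n,b,crop,fn,sc):
    x0,y0,x1,y1=crop
    im=cv2.resize(cv2.imread(f"pics/{n}0.png")[y0:y1,x0:x1],None,fx=sc,fy=sc,interpolation=cv2.INTER_CUBIC)
    def ln(P,col):
        p=(proj(n,box2w(b,P))-[x0,y0]+.5)*sc-.5
        cv2.polylines(im,[np.int32(np.round(p))],True,col,1,cv2.LINE_AA)
    ln(M,(0,255,0)); ln(M*[1,1,0],(255,0,0))
    for y in(-.047,0,.047): ln([[.086,y-.0195,H],[.086,y+.0195,H],[-.086,y+.0195,H],[-.086,y-.0195,H]],(0,0,255))
    cv2.imwrite(fn,im)
print(b)
draw("top",b,(155,205,250,300),"pics/o1.png",6); draw("scene",b,(150,270,300,375),"pics/o2.png",5)
```

```text
[0.46851298 0.23095301 0.40126873]
```

View pics/o1.png

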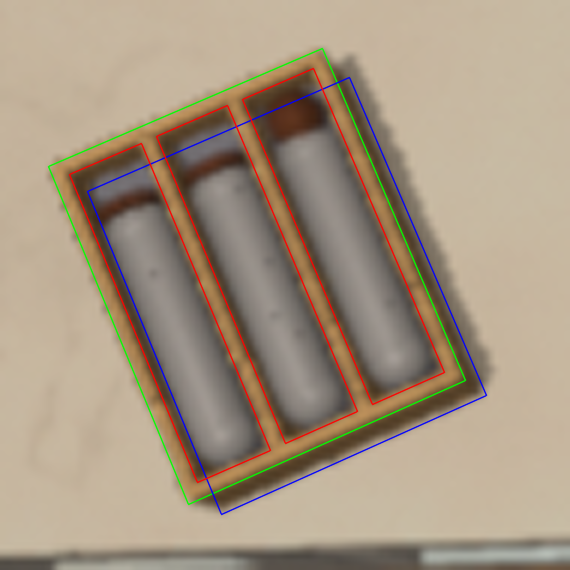

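View pics/o2.png

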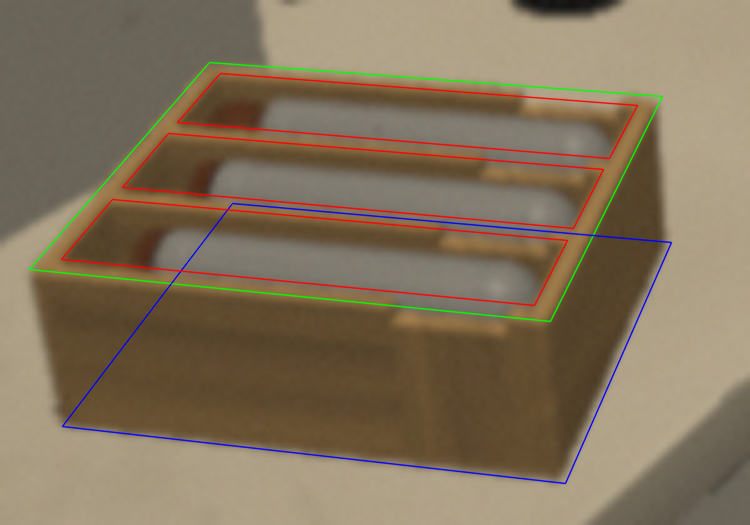

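```bash
cat >> h.py <<'E'
def yaw_of(rv):
    y=R.from_rotvec(rv).apply([0,1,0]); return np.arctan2(y[1],y[0])
def delta(p0,p1,rv): return R.from_rotvec(rv).inv().apply(np.array(p1)-p0)*1000
E
python3 - <<'E'
from fit import *
yaw=.401; rv=(R.from_euler('z',yaw-np.pi/2)*R.from_rotvec([np.pi,0,0])).as_rotvec()
# tool with y yaw
q=R.from_matrix(np.array([[np.cos(yaw+np.pi/2),np.cos(yaw),0],[np.sin(yaw+np.pi/2),np.sin(yaw),0],[0,0,-1]])).as_rotvec()
P=box2w(b,[-.064,-.047,0])[0]; print(P, yaw_of(q))
for z in(.12,): print(delta([.25,-.545,.219],[.45,-.12,.219],q),delta([.45,-.12,.219],[P[0],P[1],z],q))
print(box2w(b,[[-.0835,-.047,0],[.0835,-.047,0],[.0285,-.047,.08]]))
E
```

```text
[0.42795432 0.16268886 0.        ] 0.4009999999999999
[ 3.13217382e+02  3.50028387e+02 -3.84661705e-14] [268.86876131  90.04772458  99.        ]
[[0.41000328 0.15507242 0.        ]
 [0.56373783 0.22030038 0.        ]
 [0.51310669 0.19881812 0.08      ]]
```

>>> send_rows(targets=[[-1,[0,0,0],-0.14],[-1,[0,0,0],-0.14],[-1,[0,0,0],-0.14],[-1,[0,0,0],-0.14],[-1,[0,0,0],-0.14],[-1,[0,0,0],-0.14],[-1,[0,0,0],-0.14],[-1,[0,0,0],-0.14],[-1,[0,0,0],-0.14],[-1,[0,0,0],-0.14],[-1,[0,0,0],-0.14]], newtons=20)

```text
t: 3.0
tool_pos: [0.25, -0.5454, 0.2186]
orientation: [-1.73, -2.623, 0.0]
force: [-0.1, -0.3, -0.1]
opening: 0.01
```

>>> send_rows(targets=[[-1,[28.5,31.8,0],0],[-1,[28.5,31.8,0],0],[-1,[28.5,31.8,0],0],[-1,[28.5,31.8,0],0],[-1,[28.5,31.8,0],0],[-1,[28.5,31.8,0],0],[-1,[28.5,31.8,0],0],[-1,[28.5,31.8,0],0],[-1,[28.5,31.8,0],0],[-1,[28.5,31.8,0],0],[-1,[28.5,31.8,0],0]])

```text
t: 4.1
tool_pos: [0.4511, -0.119, 0.219]
orientation: [1.737, 2.617, 0.0]
force: [0.7, -1.0, -0.2]
opening: 0.0004
```

>>> send_rows(targets=[[-1,[34,11,12],0],[-1,[34,11,12],0],[-1,[34,11,12],0],[-1,[34,11,12],0],[-1,[34,11,12],0],[-1,[34,11,12],0],[-1,[34,11,12],0],[-1,[31,11,12],0],[-1,[0,0,0],0]])

```text
t: 5.0
tool_pos: [0.4254, 0.1643, 0.121]
orientation: [-1.731, -2.619, 0.001]
force: [0.1, -0.0, -0.5]
opening: 0.0006
```

Run:
```python
from fit import *
from plant import robot,optics
s=robot.read_state(); print(s["t"],s["tool_pos"],s["opening"],s["q"],yaw_of(s["orientation"]))
P=box2w(b,[-.064,-.047,0])[0]; print(delta(s["tool_pos"],[P[0],P[1],.075],s["orientation"]))
ims=[]
for n,(x0,y0,x1,y1) in(("scene",(130,180,330,380)),("top",(140,190,260,310))):
    ims.append(cv2.resize(optics.read_camera(n)["color"][y0:y1,x0:x1,::-1],(400,400),interpolation=cv2.INTER_CUBIC))
cv2.imwrite("pics/p1.png",np.hstack(ims))
```

```text
5.0 [0.42542713 0.16431989 0.12099487] 0.000600811883921102 [ 2.55081615e-01 -1.97360801e-01  1.98948803e+00  1.24117868e-03
  1.35179762e+00 -1.47740153e-01] 0.40255234724665095
[-2.56159335  1.78409957 45.98728572]
```

View pics/p1.png

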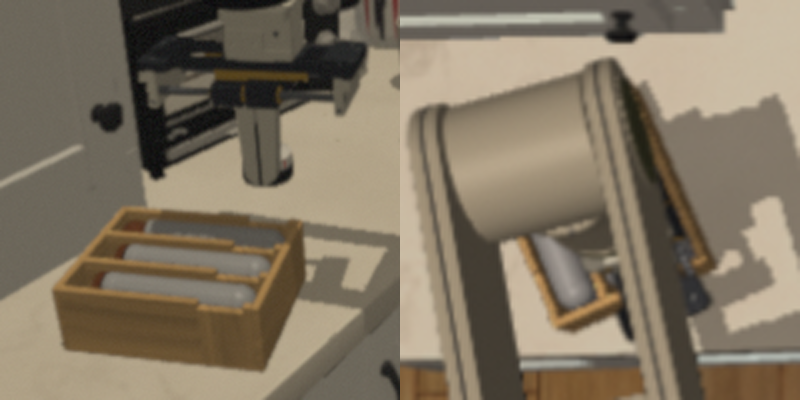

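The scene view shows the shut fingers hanging above the far pocket's round end, near (262,180) in the crop. Going down.

>>> send_rows(targets=[[-1,[-1.3,0.9,20],0],[-1,[-1.3,0.9,20],0],[-1,[0,0,6],0],[-1,[0,0,0],0]])

```text
t: 5.5
tool_pos: [0.4294, 0.1586, 0.0763]
orientation: [-1.738, -2.616, 0.002]
force: [0.7, -0.2, -0.2]
opening: 0.0004
```

Run:
```python
from fit import *
from plant import robot,optics
s=robot.read_state(); print(s["t"],s["tool_pos"],s["force"])
d=optics.read_camera("scene")["color"][270:370,160:310,::-1]
cv2.imwrite("pics/p2.png",cv2.resize(d,None,fx=5,fy=5,interpolation=cv2.INTER_CUBIC))
```

```text
5.5 [0.42942058 0.15864342 0.07625128] [ 0.68884076 -0.21362969 -0.1997823 ]
```

View pics/p2.png

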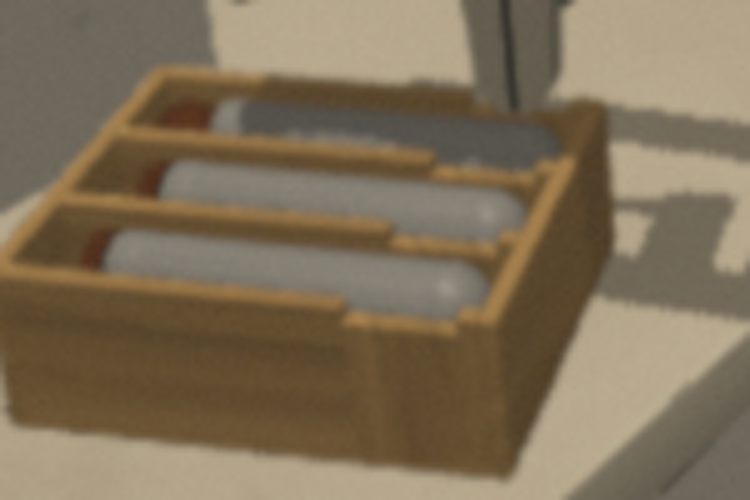

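Run:
```python
from fit import *
from plant import robot
s=robot.read_state(); p=s["tool_pos"]; print(R.from_euler('z',-b[2]).apply(p-[b[0],b[1],0]))
pr=lambda P:(proj("scene",P)-[160,270])*5
print(pr(p), pr(box2w(b,[[-.064,-.047,.067],[-.064,-.0745,.061],[-.082,-.047,.067],[-.047,-.047,.067]])))
P=box2w(b,[-.064,-.047,0])[0]; print(delta(p,[P[0],P[1],.067],s["orientation"]))
```

```text
[-0.06351948 -0.05117911  0.07709955]
[[514.97727505  95.67523479]] [[514.98863265 124.48615307]
 [536.16592176 101.94455399]
 [560.96689405 128.05066162]
 [471.90786698 121.12766253]]
[ 4.17794223 -0.4937293  10.09939545]
```

>>> send_rows(targets=[[-1,[4,-0.5,0],0],[-1,[0,0,4],0],[-1,[0,0,3],0],[-1,[0,0,3],0],[-1,[0,0,3],0],[-1,[0,0,3],0],[-1,[0,0,0],0]])

```text
t: 6.25
tool_pos: [0.4273, 0.1631, 0.06]
orientation: [-1.737, -2.617, 0.001]
force: [1.1, 0.0, 0.0]
opening: 0.0008
```

Run:
```python
from fit import *
from plant import robot,optics
s=robot.read_state(); p=s["tool_pos"];print(s["t"],p,s["force"],R.from_euler('z',-b[2]).apply(p-[b[0],b[1],0]))
d=optics.read_camera("scene")["color"][250:370,160:310,::-1]
cv2.imwrite("pics/p3.png",cv2.resize(d,None,fx=5,fy=5,interpolation=cv2.INTER_CUBIC))
```

```text
6.25 [0.42734623 0.16308254 0.06000057] [1.10737939 0.04087388 0.03987737] [-0.06440602 -0.04640008  0.06000057]
```

View pics/p3.png

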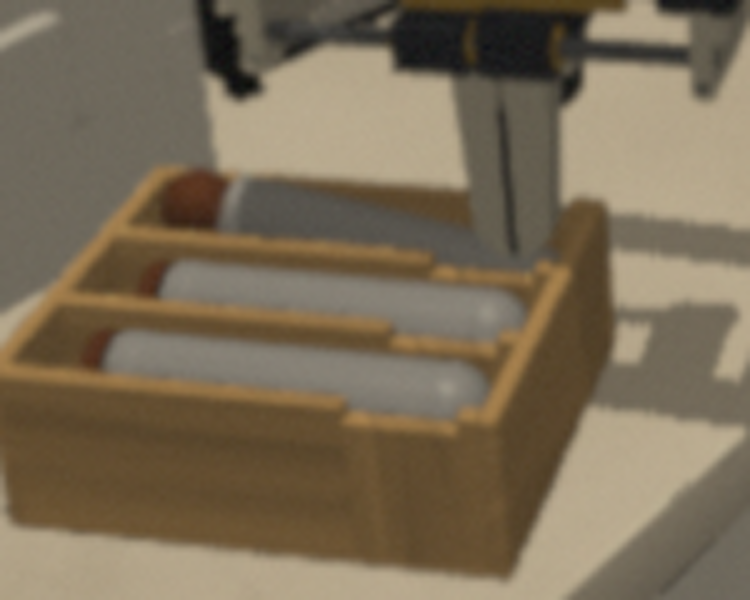

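The tube is tilting, with the ball up at (195,198) in the crop, and the press force is low. I'll press a bit further.

>>> send_rows(targets=[[-1,[0,0,3],0],[-1,[0,0,3],0],[-1,[0,0,3],0],[-1,[0,0,3],0],[-1,[0,0,0],0]])

```text
t: 6.8
tool_pos: [0.4275, 0.1631, 0.048]
orientation: [-1.737, -2.617, 0.001]
force: [-0.1, -0.1, -0.8]
opening: 0.0008
```

Run:
```python
from fit import *
from plant import robot,optics
s=robot.read_state(); p=s["tool_pos"];print(s["t"],p,s["force"],R.from_euler('z',-b[2]).apply(p-[b[0],b[1],0]))
d=optics.read_camera("scene")["color"][250:370,160:310,::-1]
cv2.imwrite("pics/p4.png",cv2.resize(d,None,fx=5,fy=5,interpolation=cv2.INTER_CUBIC))
```

```text
6.8 [0.42753047 0.16312716 0.04802738] [-0.07708665 -0.08699982 -0.8356726 ] [-0.06421899 -0.04643097  0.04802738]
```

View pics/p4.png

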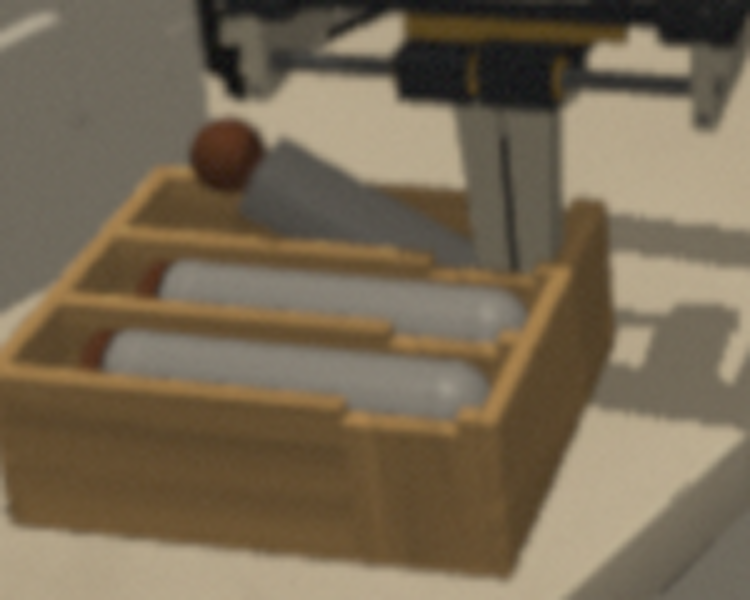

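>>> send_rows(targets=[[-1,[0,0,-20],0],[-1,[0,0,-40],0],[-1,[0,0,-40],0],[0,[0,0,0],0.143],[0.3,[0,0,0],0.143],[0.3,[0,0,0],0.143],[0.3,[0,0,0],0.143],[0.3,[0,0,0],0.143],[0.3,[0,0,0],0.143],[0.3,[0,0,0],0.143],[0.3,[0,0,0],0.143]])

```text
t: 7.95
tool_pos: [0.4281, 0.1633, 0.1489]
orientation: [2.881, 1.252, 0.001]
force: [0.7, -0.2, 0.5]
opening: 0.0577
```

>>> send_rows(targets=[[0.3,[0,0,0],0.143],[0.3,[0,0,0],0.143],[0.3,[0,0,0],0.141],[0.3,[0,0,0],0]])

```text
t: 8.35
tool_pos: [0.428, 0.1633, 0.1489]
orientation: [-3.08, -0.619, -0.001]
force: [-0.3, 0.7, 0.4]
opening: 0.0606
```

Run:
```python
from fit import *
from plant import robot,optics
s=robot.read_state(); p=s["tool_pos"];print(s["t"],p,s["force"],s["opening"],yaw_of(s["orientation"]),R.from_euler('z',-b[2]).apply(p-[b[0],b[1],0]))
for n,(x0,y0,x1,y1) in(("scene",(160,230,310,370)),("top",(150,200,270,300))):
    a=optics.read_camera(n)["color"][:,:,::-1].copy(); cv2.imwrite(f"pics/raw_{n}1.png",a)
    cv2.imwrite(f"pics/p5{n}.png",cv2.resize(a[y0:y1,x0:x1],None,fx=4,fy=4,interpolation=cv2.INTER_CUBIC))
    if n=="scene":
      # model overlay
      th=np.radians(30); 
      for th in np.radians([26,30,34]):
        ax=np.array([np.cos(th),0,np.sin(th)]); e=np.array([-.0175-.017*np.sin(th),-.047,.033+.017*np.cos(th)])
        print(np.degrees(th),(proj(n,box2w(b,[e+ax*(x+.016) for x in(.070,.056,.047,0)]))-[x0,y0])*4)
```

```text
8.35 [0.42801985 0.16325992 0.14886867] [-0.30174467  0.70813617  0.39187647] 0.06060036593052179 -1.1743574257786813 [-0.06371663 -0.04649989  0.14886867]
26.0 [[176.70006451 207.05197797]
 [202.71731563 220.11043463]
 [219.45354653 228.50129554]
 [306.95263839 272.25226258]]
29.999999999999996 [[182.98396668 198.95002483]
 [208.40129562 213.55588212]
 [224.73783775 222.93362297]
 [309.97191781 271.73625355]]
34.0 [[190.01069748 191.3608796 ]
 [214.69182002 207.45798919]
 [230.54182677 217.78488662]
 [313.06831396 271.42224688]]
```

View pics/p5scene.png

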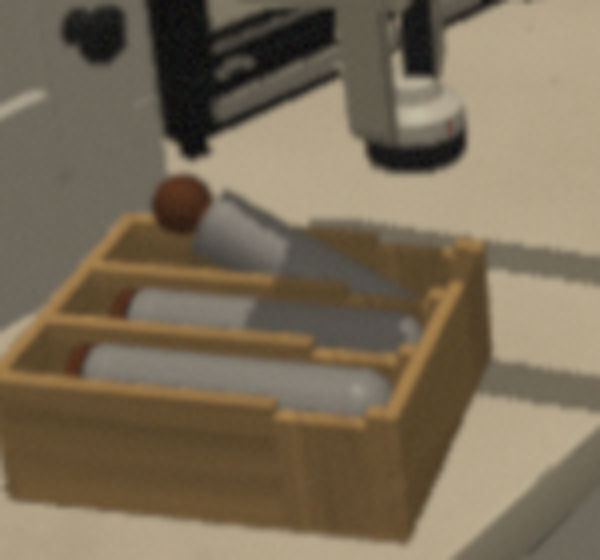

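View pics/p5top.png

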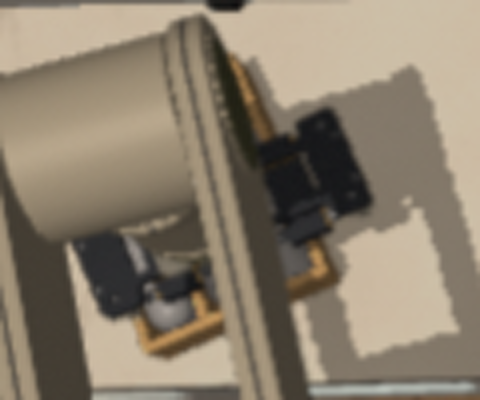

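The tube stays up at about 30° by itself: ball at (182,203) in the crop, against (183,199) predicted. Now the approach to grasp it.

Run:
```python
from fit import *
from plant import robot
s=robot.read_state()
P=box2w(b,[.030,-.047,.071])[0]; print(P,delta(s["tool_pos"],P,s["orientation"]))
```

```text
[0.51448754 0.199404   0.071     ] [93.75962266  0.69486572 77.82859045]
```

>>> send_rows(targets=[[0.3,[31,0.3,0],0],[0.3,[31,0.3,0],0],[0.3,[31.8,0,0],0],[0.3,[0,0,10],0],[0.3,[0,0,20],0],[0.3,[0,0,20],0],[0.3,[0,0,10],0],[0.3,[0,0,0],0]])

```text
t: 9.25
tool_pos: [0.5126, 0.1985, 0.0866]
orientation: [3.079, 0.625, -0.006]
force: [-0.2, 0.5, 0.4]
opening: 0.0605
```

Run:
```python
from fit import *
from plant import robot,optics
s=robot.read_state()
P=box2w(b,[.030,-.047,.071])[0]; print(s["t"],s["force"],P,delta(s["tool_pos"],P,s["orientation"]))
a=optics.read_camera("scene")["color"][220:360,160:310,::-1]
cv2.imwrite("pics/p6.png",cv2.resize(a,None,fx=4,fy=4,interpolation=cv2.INTER_CUBIC))
```

```text
9.25 [-0.17835654  0.52814571  0.39726866] [0.51448754 0.199404   0.071     ] [ 2.18579151 -0.10382315 15.62116807]
```

View pics/p6.png

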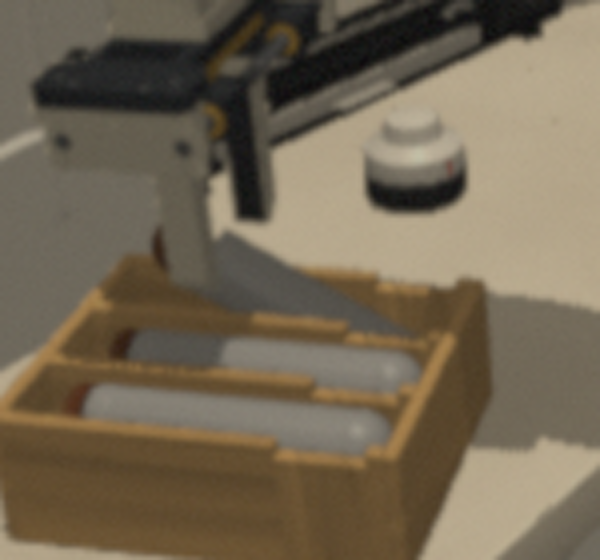

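The fingers straddle the metal just below the ball, at (190,250) in the crop. Next: lower 15 mm and close.

>>> send_rows(targets=[[0.3,[2,0,8],0],[0.3,[0,0,7],0],[0.3,[0,0,0],0],[-1,[0,0,0],0],[-1,[0,0,0],0],[-1,[0,0,0],0],[-1,[0,0,0],0],[-1,[0,0,0],0],[-1,[0,0,0],0]], newtons=20)

```text
t: 10.2
tool_pos: [0.5165, 0.1999, 0.0739]
orientation: [-3.079, -0.622, -0.001]
force: [0.9, 0.3, 1.2]
opening: 0.0337
```

>>> send_rows(targets=[[-1,[0,0,-5],0],[-1,[0,0,-10],0],[-1,[0,0,-20],0],[-1,[0,0,0],0]])

```text
t: 10.6
tool_pos: [0.5185, 0.2005, 0.1122]
orientation: [-3.079, -0.622, -0.008]
force: [0.7, -0.1, -0.8]
opening: 0.0334
```

Run:
```python
from fit import *
from plant import robot,optics
s=robot.read_state(); print(s["tool_pos"],s["force"],s["opening"])
a=optics.read_camera("scene")["color"][200:360,160:310,::-1]
cv2.imwrite("pics/p7.png",cv2.resize(a,None,fx=3.7,fy=3.7,interpolation=cv2.INTER_CUBIC))
```

```text
[0.51846242 0.20046661 0.11224519] [ 0.70120455 -0.09795728 -0.84414371] 0.03339866540882455
```

View pics/p7.png

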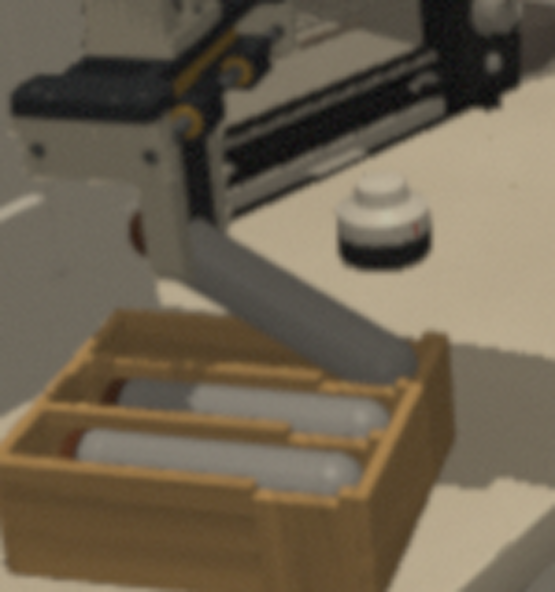

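The tube came up with the gripper, tilted about 35° and gripped just below the ball. Next: lift clear, then move towards the cup.

Run:
```python
from fit import *
from plant import robot
s=robot.read_state()
print(delta([.5185,.2005,.262],[.45,-.05,.262],s["orientation"]), delta([.45,-.05,.262],[.4505,-.2055,.262],s["orientation"]))
```

```text
[-160.40164263  204.2389532    -0.51287089] [-59.92551183 143.49009302  -0.16197772]
```

>>> send_rows(targets=[[-1,[0,0,-25],0],[-1,[0,0,-35],0],[-1,[0,0,-35],0],[-1,[0,0,-35],0],[-1,[0,0,-20],0],[-1,[0,0,0],0]])

```text
t: 11.25
tool_pos: [0.5179, 0.2003, 0.2619]
orientation: [-3.079, -0.622, -0.009]
force: [-0.5, -0.5, -0.6]
opening: 0.0338
```

>>> send_rows(targets=[[-1,[-10,12.2,0],0],[-1,[-18,23,0],0],[-1,[-18,23,0],0],[-1,[-18,23,0],0],[-1,[-18,23,0],0],[-1,[-18,23,0],0],[-1,[-18,23,0],0],[-1,[-18,23,0],0],[-1,[-18,23,0],0],[-1,[-6,8,0],0],[-1,[0,0,0],0]])

```text
t: 12.35
tool_pos: [0.4469, -0.0516, 0.2567]
orientation: [-3.079, -0.618, 0.004]
force: [-0.2, 0.7, 0.2]
opening: 0.0334
```

Run:
```python
from fit import *
from plant import robot,optics
s=robot.read_state(); print(s["t"],s["tool_pos"],s["force"],s["opening"])
a=optics.read_camera("scene")["color"][80:330,150:430,::-1]
cv2.imwrite("pics/p8.png",cv2.resize(a,None,fx=2.4,fy=2.4,interpolation=cv2.INTER_CUBIC))
```

```text
12.35 [ 0.44687379 -0.05157476  0.2566871 ] [-0.2150194   0.69006976  0.22125447] 0.03335827238308495
```

View pics/p8.png

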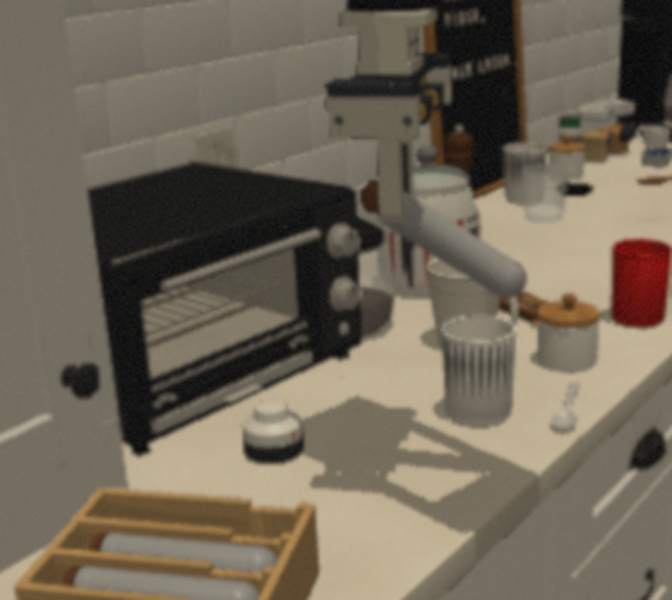

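The tube is held at about 30° over clear counter. I'll loosen the grip in steps so it swings down to hang.

>>> send_rows(targets=[[-1,[0,0,0],0],[-1,[0,0,0],0],[-1,[0,0,0],0],[-1,[0,0,0],0]], newtons=8)

```text
t: 12.8
tool_pos: [0.4483, -0.0499, 0.2586]
orientation: [-3.079, -0.624, -0.0]
force: [-0.0, 0.4, -0.8]
opening: 0.0337
```

```bash
cat > look.py <<'E'
from fit import *
from plant import robot,optics
import sys
s=robot.read_state(); print(s["t"],s["tool_pos"],s["force"],s["wrist_torque"],s["opening"])
a=optics.read_camera("scene")["color"][80:330,250:430,::-1]
cv2.imwrite(sys.argv[1],cv2.resize(a,None,fx=2.4,fy=2.4,interpolation=cv2.INTER_CUBIC))
E
python3 look.py pics/p9.png
```

```text
12.8 [ 0.44832146 -0.04988268  0.2586363 ] [-0.03224409  0.39796893 -0.75177983] [ 0.00646167 -0.00666713  0.00100189] 0.03372069011713968
```

View pics/p9.png

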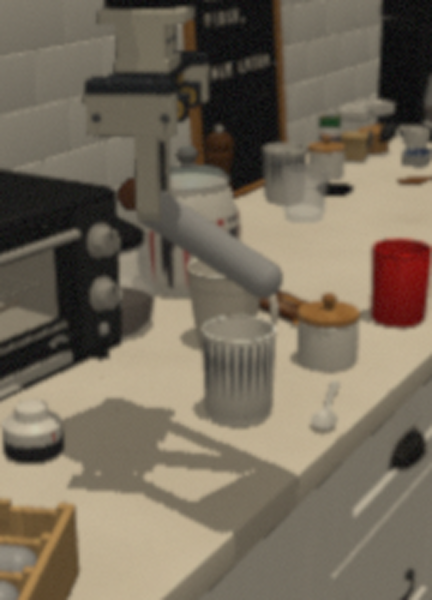

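>>> send_rows(targets=[[-1,[0,0,0],0],[-1,[0,0,0],0],[-1,[0,0,0],0]], newtons=5)

```text
t: 13.15
tool_pos: [0.4482, -0.0505, 0.2587]
orientation: [3.079, 0.622, 0.0]
force: [-0.2, 0.4, -0.4]
opening: 0.034
```

```bash
python3 look.py pics/p10.png
```

```text
13.15 [ 0.44818755 -0.05046113  0.25866135] [-0.23567998  0.4213265  -0.44289398] [ 0.02812552 -0.07683431 -0.01374121] 0.03403206851926496
```

View pics/p10.png

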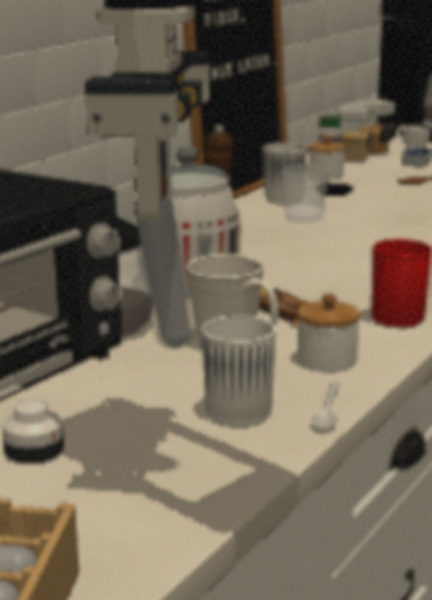

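>>> send_rows(targets=[[-1,[0,0,0],0],[-1,[0,0,0],0],[-1,[0,0,0],0]])

```text
t: 13.5
tool_pos: [0.4481, -0.0505, 0.2586]
orientation: [-3.079, -0.622, -0.0]
force: [-1.1, 0.1, -0.8]
opening: 0.0341
```

```bash
python3 look.py pics/p11.png
```

```text
13.5 [ 0.44814655 -0.05047326  0.25864916] [-1.06712943  0.1311397  -0.83248409] [ 0.04154155  0.00803787 -0.01377593] 0.034090640901510615
```

View pics/p11.png

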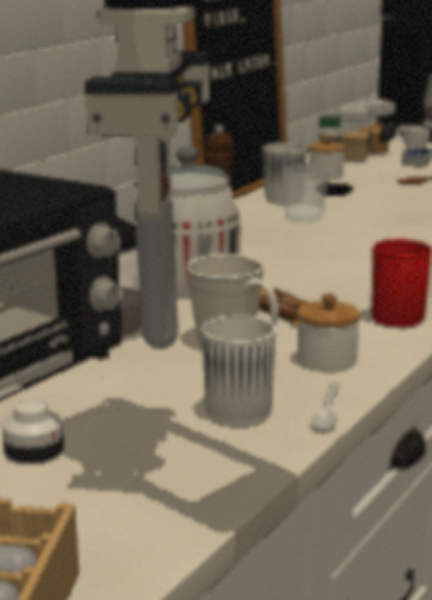

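It hangs vertically now, round end at (160,345) in the crop. Tightening the grip, then measuring the tip height.

>>> send_rows(targets=[[-1,[0,0,0],0],[-1,[0,0,0],0]], newtons=15)

```text
t: 13.75
tool_pos: [0.4482, -0.0505, 0.2586]
orientation: [-3.079, -0.622, 0.0]
force: [-0.5, -0.2, -1.0]
opening: 0.0336
```

Run:
```python
from fit import *
from plant import robot,optics
s=robot.read_state(); p=s["tool_pos"]; print(s["t"],p,s["opening"])
for z in(.12,.125,.13,.135,.14): print(z,(proj("scene",[p[0],p[1],z])-[250,80])*2.4)
a=optics.read_camera("scene")["color"][120:260,270:400,::-1]
a=cv2.resize(a,None,fx=4,fy=4,interpolation=cv2.INTER_CUBIC)
for z in(.12,.13,.14,.26): 
    u=(proj("scene",[p[0],p[1],z])[0]-[270,120])*4; cv2.circle(a,tuple(int(v) for v in u),3,(0,0,255),-1)
cv2.imwrite("pics/p12.png",a)
print(delta(p,[.4505,-.2055,p[2]],s["orientation"]))
```

```text
13.75 [ 0.44815105 -0.05046653  0.25863276] 0.03355168121169849
0.12 [[157.57450497 358.80329   ]]
0.125 [[157.44657087 353.79267308]]
0.13 [[157.31816895 348.76226147]]
0.135 [[157.18929803 343.71199126]]
0.14 [[157.05995696 338.64179887]]
[-5.80322269e+01  1.43781618e+02  4.07512571e-04]
```

View pics/p12.png

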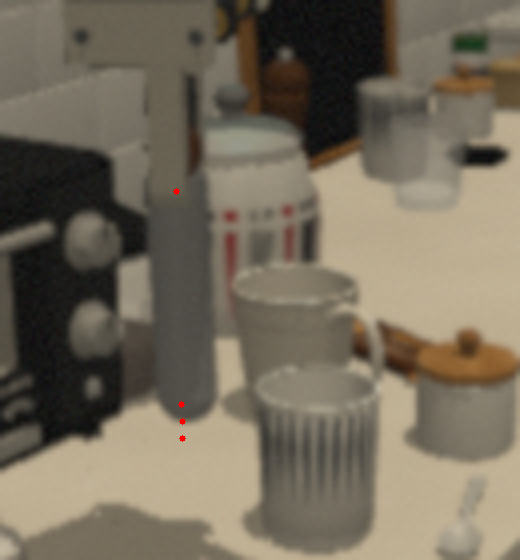

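Tip is at z≈0.134, clear of the 0.100 rim. Moving over the cup.

>>> send_rows(targets=[[-1,[-4,10,0],0],[-1,[-6,15,0],0],[-1,[-8,20,0],0],[-1,[-8,20,0],0],[-1,[-8,20,0],0],[-1,[-8,20,0],0],[-1,[-8,20,0],0],[-1,[-5,12,0],0],[-1,[-3,7,0],0],[-1,[0,0,0],0],[-1,[0,0,0],0]])

```text
t: 14.9
tool_pos: [0.4506, -0.2053, 0.2586]
orientation: [-3.079, -0.622, 0.0]
force: [0.9, 0.4, -1.4]
opening: 0.0332
```

Run:
```python
from fit import *
from plant import robot,optics
s=robot.read_state(); p=s["tool_pos"]; print(s["t"],p,s["opening"])
print(delta(p,[.4505,-.2055,p[2]],s["orientation"]))
a=optics.read_camera("scene")["color"][100:270,290:420,::-1]
a=cv2.resize(a,None,fx=3.5,fy=3.5,interpolation=cv2.INTER_CUBIC)
t=np.linspace(0,6.28,40); rim=(proj("scene",np.c_[.4505+.0385*np.cos(t),-.2055+.0385*np.sin(t),0*t+.1])-[290,100])*3.5
cv2.polylines(a,[np.int32(rim)],True,(0,255,0),1)
c=optics.read_camera("top")["color"][190:310,280:430,::-1]
c=cv2.resize(c,None,fx=2.2,fy=2.2,interpolation=cv2.INTER_CUBIC)
h=np.zeros((a.shape[0],c.shape[1],3),np.uint8); h[:c.shape[0]]=c
cv2.imwrite("pics/p13.png",np.hstack([a,h]))
```

```text
14.9 [ 0.45060726 -0.20528873  0.25858462] 0.033221311979323966
[-1.80884451e-01  1.53037155e-01 -7.16040079e-05]
```

View pics/p13.png

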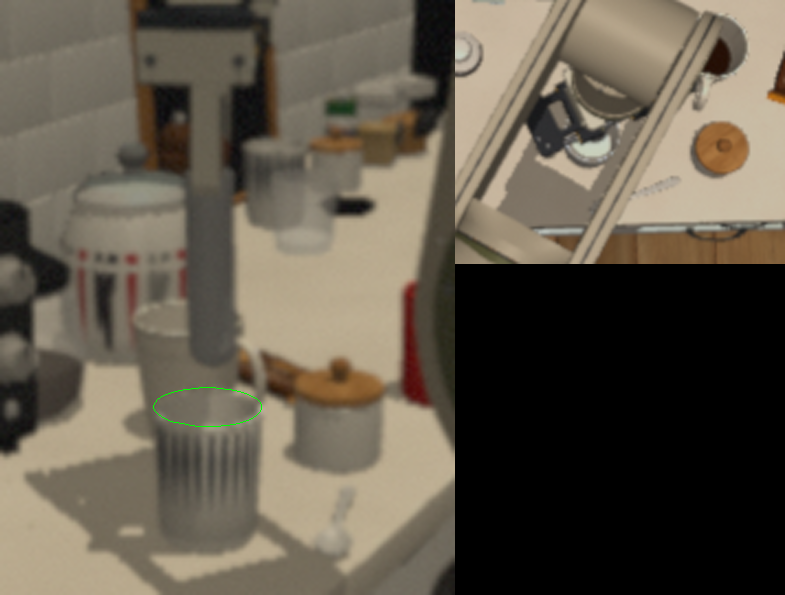

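The tube hangs upright, centred over the streaked cup: tip (211,365), rim centre (208,407). Lowering.

>>> send_rows(targets=[[-1,[0,0,10],0],[-1,[0,0,10],0],[-1,[0,0,10],0],[-1,[0,0,10],0],[-1,[0,0,12],0],[-1,[0,0,12],0],[-1,[0,0,12],0],[-1,[0,0,12],0],[-1,[0,0,12],0],[-1,[0,0,0],0]])

```text
t: 16.0
tool_pos: [0.4495, -0.205, 0.1562]
orientation: [-3.077, -0.622, 0.004]
force: [-0.3, 0.7, -1.1]
opening: 0.0332
```

Run:
```python
from fit import *
from plant import robot,optics
s=robot.read_state(); p=s["tool_pos"]; print(s["t"],p,s["force"])
a=optics.read_camera("scene")["color"][100:270,290:420,::-1]
cv2.imwrite("pics/p14.png",cv2.resize(a,None,fx=3.5,fy=3.5,interpolation=cv2.INTER_CUBIC))
```

```text
16.0 [ 0.44946024 -0.20501575  0.15620976] [-0.29199173  0.7165469  -1.08156225]
```

View pics/p14.png

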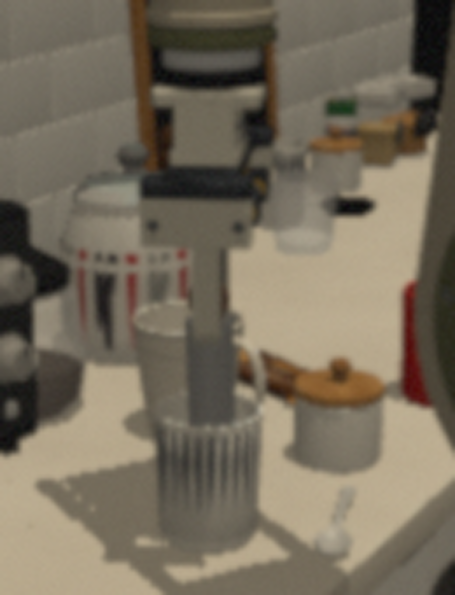

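The tube is in the cup and the cup hasn't moved. Lowering on gently.

>>> send_rows(targets=[[-1,[0,0,5],0],[-1,[0,0,5],0],[-1,[0,0,3],0],[-1,[0,0,3],0],[-1,[0,0,0],0]])

```text
t: 16.55
tool_pos: [0.4504, -0.2055, 0.1422]
orientation: [-3.079, -0.622, 0.001]
force: [0.3, -0.3, -1.6]
opening: 0.0336
```

>>> send_rows(targets=[[-1,[0,0,2],0],[-1,[0,0,2],0],[-1,[0,0,0],0]])

```text
t: 16.85
tool_pos: [0.4505, -0.2056, 0.1384]
orientation: [-3.079, -0.622, 0.0]
force: [-0.3, 0.2, -0.7]
opening: 0.0335
```

>>> send_rows(targets=[[-1,[0,0,1.5],0],[-1,[0,0,1.5],0],[-1,[0,0,0],0]], newtons=6)

```text
t: 17.15
tool_pos: [0.4505, -0.2056, 0.1354]
orientation: [-3.079, -0.622, 0.0]
force: [0.3, 0.0, -1.3]
opening: 0.0339
```

>>> send_rows(targets=[[-1,[0,0,1.5],0],[-1,[0,0,1.5],0],[-1,[0,0,0],0]])

```text
t: 17.45
tool_pos: [0.4514, -0.2061, 0.1336]
orientation: [3.078, 0.622, 0.002]
force: [0.6, 0.4, 4.2]
opening: 0.0339
```

Touched the floor (+4 N). Opening.

>>> send_rows(targets=[[0,[0,0,0],0],[0.3,[0,0,0],0],[0.9,[0,0,0],0],[0.9,[0,0,0],0],[0.9,[0,0,0],0],[0.9,[0,0,0],0]])

```text
t: 18.05
tool_pos: [0.4506, -0.2057, 0.1326]
orientation: [-3.079, -0.622, 0.0]
force: [0.0, -0.8, -0.1]
opening: 0.0771
```

Run:
```python
from fit import *
from plant import robot,optics
s=robot.read_state(); p=s["tool_pos"]; print(s["t"],p,s["force"],s["opening"])
a=optics.read_camera("scene")["color"][100:270,290:420,::-1]
cv2.imwrite("pics/p15.png",cv2.resize(a,None,fx=3.5,fy=3.5,interpolation=cv2.INTER_CUBIC))
```

```text
18.05 [ 0.45057581 -0.20567004  0.13257323] [ 0.02538679 -0.75375272 -0.12911643] 0.07705695632625875
```

View pics/p15.png

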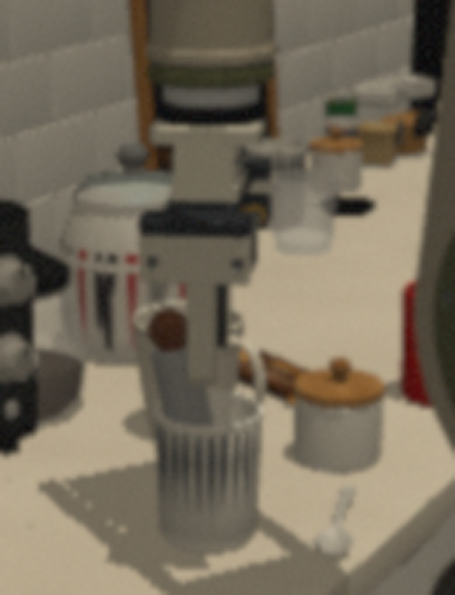

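Released; the tube leans slightly against the cup wall, ball up at (168,328). Raising straight up.

>>> send_rows(targets=[[1,[0,0,0],0],[1,[0,0,0],0],[1,[0,0,-5],0],[1,[0,0,-10],0],[1,[0,0,-20],0],[1,[0,0,-30],0],[1,[0,0,-30],0],[1,[0,0,-30],0],[1,[0,0,-20],0],[1,[0,0,0],0]])

```text
t: 19.1
tool_pos: [0.4522, -0.2066, 0.2825]
orientation: [3.075, 0.621, 0.008]
force: [0.5, 0.5, -0.2]
opening: 0.093
```

>>> send_rows(targets=[[1,[-15,20,0],0],[1,[-20,30,0],0],[1,[-20,30,0],0],[1,[-20,30,0],0],[1,[-20,30,0],0],[1,[-15,30,0],0],[1,[0,30,0],0],[1,[0,20,0],0],[1,[0,0,0],0]])

```text
t: 20.0
tool_pos: [0.4343, -0.4526, 0.2757]
orientation: [-3.078, -0.619, 0.002]
force: [0.8, 0.5, -1.1]
opening: 0.0928
```

Run:
```python
from fit import *
from plant import robot,optics
s=robot.read_state(); p=s["tool_pos"]; print(s["t"],p,s["force"],s["opening"])
for n in("scene","top"):
    a=optics.read_camera(n)["color"][:,:,::-1]
    cv2.imwrite(f"pics/p16{n}.png",cv2.resize(a[150:390,140:460],None,fx=2.5,fy=2.5,interpolation=cv2.INTER_CUBIC))
```

```text
20.0 [ 0.43432578 -0.45257095  0.27571433] [ 0.76746651  0.50485398 -1.08697929] 0.09279318771784081
```

View pics/p16scene.png

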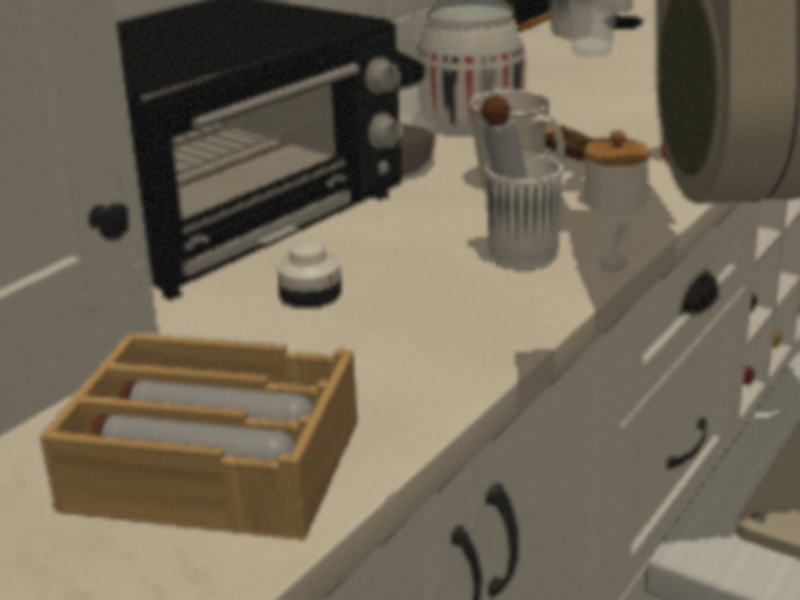

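View pics/p16top.png

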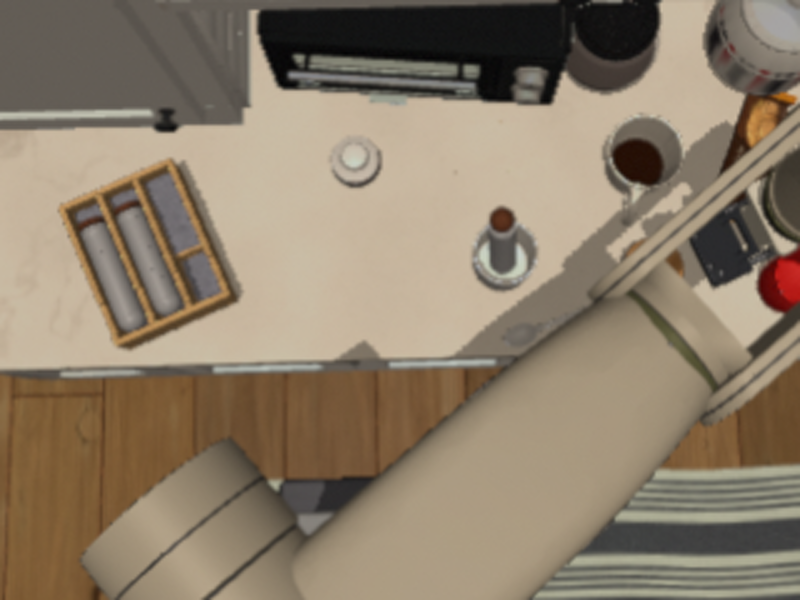

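Both views show the tube stopper-up in the upright streaked cup (top crop: ball at 502,220, cup at 504,255). The two flat tubes are still in their pockets, the bystanders are in place and the arm is clear. Handing in.

Run:
```python
from plant import ticket
print(ticket.close_job())
```

```text
the job is handed in; nothing more can be done
None
```

The ball-stopper tube now stands stopper up in the patterned cup, and I handed the job in at about 20 s of the 48 s allowed.

I pressed its round end down with the shut fingers until it rocked up. After I backed off it stayed at about 30° by itself. I gripped the metal just below the ball, lifted, and loosened the grip so the tube swung down to hang vertically. Then I lowered it to the cup floor, where the force read about 4 N, and released it.

- **Tube and cup:** the last pictures from both cameras show the cup upright and the tube leaning on its inner wall at roughly 10–15°, by eye.
- **Rest of the scene:** the two flat tubes lie in their pockets, and the mug and timer look unmoved. The arm partly hid the sugar jar and the red cup, but each looked in place in the view where it showed.
- **Arm:** it is clear of everything it handled. The highest force I read was about 4 N, and none of my checks failed or disagreed.

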